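Set the line laser's tilt to the index on its scale

TASK

The line laser for marking out the slab stands on its sprung tilt base, tilted too far up at the sprung end. With a fingertip, press down the high, sprung corner of the tilt plate until the pointer stands at the index clip set on the scale, then let go so that it stays there. Press only on the plate, not on the laser, the pointer or the clip; do not lift or shift the base, and leave the tools lying around it as they are.

Things in the scene. Friction and masses are not known exactly. Their poses are not given: they have to be found in the camera images.
- mount: the tilt base: grey steel base plate 128 (x) x 250 (y) x 12 mm, loose on the bench (about 2.2 kg), with two upright cheeks 78 mm high at its x = -56 and +56 mm that carry the tilt plate. Origin: centre of the base's underside. x runs along the tilt axis towards the scale, y towards the sprung end, z up. The tilt axis lies 60 mm above the bench, over the origin, parallel to x.
- tilt_plate: the aluminium tilt plate, 86 (x) x 230 (y) x 8 mm; origin on the tilt axis, centre of its top face; axes as the mount's when level. It rocks about x. Coil springs under its two +y corners push that end up; pivot friction holds it wherever it is left. Pressing the sprung pad down takes 3 to 7 N; if it goes too far, 0.5 to 2 N on the plain pad brings it back.
- tilt (a joint): tilt of the plate in rad: 0 when level, with the pointer straight up at the middle mark of the scale; positive with the sprung (+y) end high; runs from -0.12 to 0.26 and starts between 0.18 and 0.24. It falls as the sprung corner is pressed, by 0.01 rad per mm there. To be brought to the value of mark.
- sprung_pad (a point): centre of the top of the black rubber thumb pad (26 mm across, 6 mm high) on the plate's sprung, raised corner, on the side away from the scale: at (-28, +98, +6) mm on the plate. When the plate is level its top is 66 mm above the bench.
- plain_pad (a point): centre of the top of the like thumb pad on the corner at the other end (no spring under it): at (-28, -98, +6) mm on the plate
- laser: the line laser, a grey box with black rubber bands, 64 x 64 mm and 61 mm high, screwed to the middle of the plate; origin: centre of its underside, on the plate's top. Not to be touched.
- pointer: the dark steel pointer fixed to the plate's pivot just outside the scale (at x = 69 mm): a flat needle that points straight up when the plate is level; origin on the tilt axis over the base's middle. Not to be touched.
- pointer_tip (a point): upper end of the pointer, 97 mm from the tilt axis; it leans towards the plain (-y) end while the sprung end is high
- index_clip: small brass clip, 10 mm wide, screwed fast on the rim of the scale, with a 2.4 mm wide tooth down the scale's outer face and a dark line across its top, up to 165 mm above the bench; origin on the tilt axis over the base's middle. It sits where the pointer must come to. Not to be touched. The white scale, a sector with its arc up and marks every 5 degrees, stands at x = 61 to 66 mm on the base, y within 35 mm.
- mark (a joint): where the index clip is set, as the angle from straight up in rad, measured just like tilt: the pointer stands at the clip when tilt equals this. Between -0.08 and 0.09; it stays where it is.
- index_mark (a point): where the pointer's tip is when the pointer stands at the clip: 97 mm from the tilt axis, in line with the clip's tooth
- pencil: red pencil 174 mm long, 8 mm thick, lying beside the base on the side away from the scale; leave alone
- try_square: try square lying flat on the scale's side of the base: dark wooden stock 120 x 30 x 18 mm (origin under its centre), steel blade 150 x 45 x 3 mm; leave alone
- chisel: chisel 262 mm long, 27 mm thick handle, lying beyond the sprung end of the base; leave alone
- batten: straight wooden batten 460 x 45 x 21 mm lying on the slab (45 mm thick, fixed, to the right of the base); leave alone
- folding_rule: folded folding rule 236 x 17 x 15 mm on the slab; leave alone
- block_plane: small hand plane 160 x 50 mm, about 60 mm high; leave alone
- glue_bottle: white glue bottle, 60 mm across, 170 mm high; leave alone
- mug: blue mug, 84 mm across, 95 mm high; leave alone

How it is judged:
By the outcome, as a careful person would: the job done as asked, in the order asked, and still so for the second after the job is handed in, with the robot touching nothing.
It also fails if it takes over 29 s, if anything falls off the work surface, if the arm or the gripper's body presses on something with over 40 N, if the wrist force passes 120 N, or if a joint passes its speed limit or range.

ROBOT

A 6-joint arm with a two-finger parallel gripper is mounted at the origin on the work surface. World frame = base frame: x ahead of the robot, y to its left, z up, the work surface at z = 0. Lengths are in mm, angles in degrees, forces in N, time in s.
With the tool pointing down it reaches from about 350 to 850 mm from the base axis. Payload 8.1 kg.
Tool frame: the origin (TCP) lies midway between the tips of the shut fingers; the grasp point (between the pads) lies 19 mm behind it (r.grasp_offset is the distance from the TCP to the grasp point, in mm); z points along the fingers, x is the direction in which the jaws open and shut, and the axes are right-handed (so a half turn about z gives the same grasp; the last joint's range is limited). The gripper opens to 85 mm and grips with 20 to 120 N. Pads are 22 mm wide; open, the fingers measure 114 mm over their backs; the gripper's body (76 mm by 85 mm) begins 54 mm behind the grasp point. The pads swing forward as they close: fully open they stand 13 mm farther back than shut.
Start: joints at [63.747, 7.471, 85.268, -0, 87.261, -4.893], TCP at [218.514, 558.8, 231.292] pointing down, gripper open.
Joint ranges: [-169.43, 169.43], [-51.17, 129.36], [1.28, 143.12], [-76.62, 256.62], [0, 156.53], [-152.29, 152.29]. Speed limits (degrees/s): [136.94, 136.94, 159.86, 180, 180, 180].

INTERFACE

Orientations are given as [roll, pitch, yaw] about the fixed x, y, z axes, in that order (R = Rz(yaw) Ry(pitch) Rx(roll)).
In Python, from bench import r, optics, hand_in gives the robot as it stands.
- The arm moves only by the shell command python3 -m pendant 'ROWS' [FORCE]. ROWS is JSON, a list of rows, each a list of 5 numbers: the opening, from 0 (shut) to 1 (fully open), then the shift along the tool's x, y, z in mm, then the turn about the tool's z in degrees. A call has 1 to 10 rows; each row shifts and turns the commanded pose from where the row before left it, along the tool's axes as they then stand; what a row does not reach is not made up. A row lasts 1/10 s, in which the tool goes at most 50 mm and 8.59 degrees, less where a joint would pass 70% of its speed; a pose out of reach is approached as far as the arm can. A call with a gripper value outside its range is refused whole. The fingers move at their own pace and stop on an object; FORCE is the grip in N (left out, the last holds). Time passes only in rows, so rows that do not move let the fingers close. It gives the time, the measured TCP pose, the force and the opening at its end, in the units of the state.
- r.sense(): the state, without advancing time (a new reading comes with each control period).
- optics.snapshot(name): name is "side" or "top" or "wrist"; returns (picture, depth): 384x512x3 uint8, blue, green, red; 384x512 float32, mm along the optical axis (not along the pixel's ray), 0 where there is no reading.
- optics.camera_params(name): a dict with "camera_matrix" (3x3 intrinsics, pixels), "k1" (the pictures are not rectified: a ray, as slopes to the right and down, at radius r is drawn at 1 + k1 r^2 times it, then the intrinsics apply), "eye" and "orientation" of the camera in the world. Camera axes: x right, y down, z forward; pixel columns grow to the right and rows downward; lengths in mm; the calibration is good to about 2 mm. A picture is of the moment at which its call begins: read the wrist's pose just before it. camera_params takes no time and is no camera call; for the wrist camera it gives the pose at the moment of the call.
- hand_in(): hands the job in, once; it reports no verdict.
Trained networks look in the newest picture that a camera, given by its name, has taken for a name from the list of things; names that differ only in an ending like _2 or _b are one class to them, and where a whole thing is asked for, a point or a joint stands for the part that bears it (a point fixed in the world has none). Each returns a list of dicts, best first, with "score" (0 to 1); they miss things now and then, are a little off and sometimes report something else, mostly with a low value. They report only what shows in the picture. A call takes as long as a camera call.
- optics.search_frame(camera, query): "at" ([x, y, z] in mm, in world coordinates, good to about 4 mm: the middle of the surface that is visible of it).
The state is a dict: "time": time; "joint_pos": joint angles; "qd": joint speeds; "joint_efforts": joint torques, N m; "tool_pos": TCP position; "tcp_rot": TCP orientation; "ft_force": force on the tool from outside, world axes, zero at the start; "wrist_torque": the same for the moment, N m; "finger_gap": finger opening in mm.
Only numpy, scipy, OpenCV 4.12 (cv2) and the standard library are available. Lean on these libraries where they do the work, as an engineer would, in place of code of your own. Each camera call takes 0.05 s, during which the arm holds its last target. There are 200 camera calls.

## Working session

There is one attempt and no reset: what is moved stays moved. The work goes in short steps, Python scripts to look and compute and a shell command to move; the robot and the scene stay as the last step left them, time stands still between calls to the robot, and variables do not carry over. Pictures are saved under pics/ and viewed, about 8 in all and at most 12, crops included, and the job is handed in when it is done.

```bash
mkdir -p pics
cat > h.py <<'E'
import numpy as np, cv2
from bench import r, optics
from scipy.spatial.transform import Rotation as R
def snap(n,f=None):
    p,d=optics.snapshot(n)
    if f: cv2.imwrite('pics/'+f,p)
    return p,d
E
python3 - <<'E'
from h import *
s=r.sense();print(s)
for c in("top","side"):
    p,d=snap(c,c+'1.png'); q=optics.camera_params(c);print(c,q)
    for n in("mount","tilt_plate","sprung_pad","plain_pad","laser","pointer","pointer_tip","index_clip","index_mark","pencil","try_square","chisel"):
        print(n,[(np.round(o['at'],1).tolist(),round(o['score'],2)) for o in optics.search_frame(c,n)[:2]])
a=cv2.imread('pics/top1.png');b=cv2.imread('pics/side1.png')
cv2.imwrite('pics/both.png',cv2.resize(np.vstack([a,b]),None,fx=.78,fy=.78))
E
```

```text
{'time': 0.0, 'joint_pos': array([ 6.37472473e+01,  7.51445827e+00,  8.53300137e+01,  1.22101971e-03,
        8.72621073e+01, -4.89373479e+00]), 'qd': array([-0.00842808,  0.090203  , -0.08331652,  0.10728892, -0.03966883,
       -0.04611038]), 'joint_efforts': array([ 5.64961065e-04, -5.69388270e+01, -5.00559676e+01, -1.21828930e-04,
        1.45654759e-02,  3.17955266e-05]), 'tool_pos': array([218.25788481, 558.29738454, 230.24417574]), 'tcp_rot': array([-1.79989693e+02,  1.06086681e-01,  6.86409322e+01]), 'ft_force': array([-0.01670018,  0.05569643,  0.01966673]), 'wrist_torque': array([ 0.0024747 ,  0.04408498, -0.01557257]), 'finger_gap': 85.56177549253636}
top {'camera_matrix': array([[346.92564598,   0.        , 255.81928402],
       [  0.        , 346.92564598, 190.9517296 ],
       [  0.        ,   0.        ,   1.        ]]), 'k1': 0.02674733745831121, 'eye': array([ 406.76941563,   57.66673647, 1195.42373873]), 'orientation': array([-173.09136431,    0.39369476,  -91.43121083])}
mount [([547.5, -70.3, 68.1], 0.96)]
tilt_plate [([549.6, -67.8, 70.3], 0.75), ([456.6, 82.6, 2
[... 364 characters left out ...]
469.82532838,   0.        , 252.77768112],
       [  0.        , 469.82532838, 195.0586883 ],
       [  0.        ,   0.        ,   1.        ]]), 'k1': -0.019259213984986288, 'eye': array([ 395.050342  , 1377.05023933, 1382.75790344]), 'orientation': array([-133.3341266 ,    0.1974517 , -174.81882305])}
mount [([545.2, -40.0, 62.2], 0.6)]
tilt_plate [([540.2, -50.5, 80.0], 0.86)]
sprung_pad [([541.2, -51.9, 76.9], 0.84)]
plain_pad [([541.8, -51.3, 76.9], 0.68)]
laser [([554.3, -68.0, 107.2], 0.86)]
pointer []
pointer_tip []
index_clip []
index_mark [([543.7, -48.6, 79.3], 0.75)]
pencil [([476.6, 595.9, 61.3], 0.18)]
try_square [([711.8, -0.2, 7.3], 0.82)]
chisel [([453.9, 88.5, 9.7], 0.79)]
```

View pics/both.png

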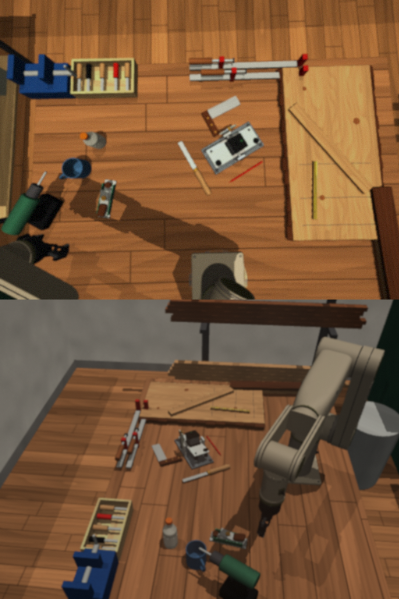

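Run:
```python
from h import *
s=r.sense();q=optics.camera_params("wrist");print(s['time'],q)
T=R.from_euler('xyz',s['tcp_rot'],degrees=True)
print('cam in tool',T.inv().apply(q['eye']-s['tool_pos']),(T.inv()*R.from_euler('xyz',q['orientation'],degrees=True)).as_matrix().round(3))
a=cv2.imread('pics/top1.png')[130:250,230:360];cv2.imwrite('pics/c1.png',cv2.resize(a,None,fx=5,fy=5,interpolation=cv2.INTER_CUBIC))
```

```text
1.3 {'camera_matrix': array([[323.1579157 ,   0.        , 247.63240612],
       [  0.        , 323.1579157 , 189.77150794],
       [  0.        ,   0.        ,   1.        ]]), 'k1': -0.027904024146697612, 'eye': array([142.19057789, 588.40697101, 372.86869476]), 'orientation': array([ 1.61230353e+02, -5.13326005e-03,  6.85982966e+01])}
cam in tool [  -0.2376239   -81.88823059 -141.54818278] [[ 1.    -0.001 -0.   ]
 [ 0.001  0.947  0.322]
 [-0.    -0.322  0.947]]
```

View pics/c1.png

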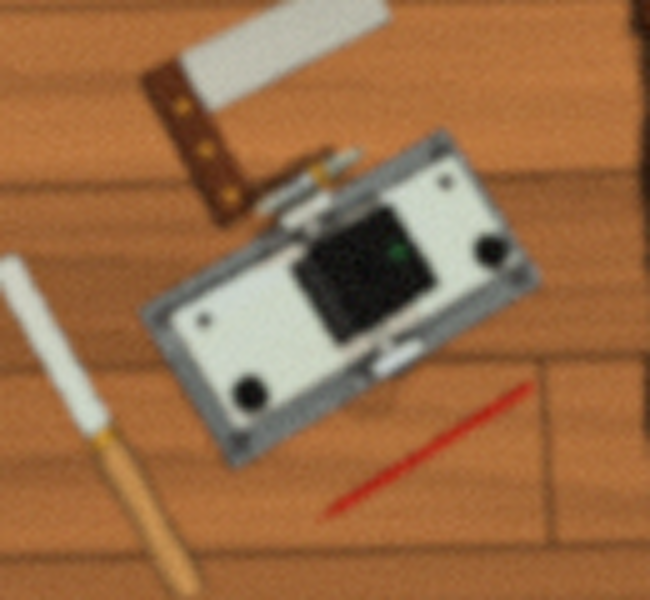

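```bash
cat >> h.py <<'E'
def ray(c,px,q=None):
    q=q or optics.camera_params(c);K=q['camera_matrix']
    u=cv2.undistortPoints(np.float64([[px]]),K,np.array([q['k1'],0,0,0,0]))[0,0]
    return q['eye'],R.from_euler('xyz',q['orientation'],degrees=True).apply([u[0],u[1],1.])
def atz(c,px,z,q=None):
    e,d=ray(c,px,q);return e+d*(z-e[2])/d[2]
def proj(c,P,q=None):
    q=q or optics.camera_params(c)
    v=R.from_euler('xyz',q['orientation'],degrees=True).inv().apply(np.atleast_2d(P)-q['eye']);u=v[:,:2]/v[:,2:]
    return (u*(1+q['k1']*(u**2).sum(1,keepdims=True)))@q['camera_matrix'][:2,:2].T+q['camera_matrix'][:2,2]
def mw(m,P): # mount -> world, m=(x,y,yaw deg)
    return R.from_euler('z',m[2],degrees=True).apply(P)+[m[0],m[1],0]
def plate(t,P): return R.from_euler('x',t).apply(P)+[0,0,60]
E
python3 - <<'E'
from h import *
s=atz('top',(230+250/5,130+393/5),85);p=atz('top',(230+490/5,130+250/5),45)
v=s-p;print(s,p,np.linalg.norm(v[:2]),'yaw',np.degrees(np.arctan2(v[1],v[0]))-90)
yaw=np.degrees(np.arctan2(v[1],v[0]))-90
c=(s+p)/2-R.from_euler('z',yaw,degrees=True).apply([-28,-1,0]);print('mount',c[:2],yaw)
m=(c[0],c[1],yaw);print('view TCP',mw(m,[[60,0,250]]),'tool yaw want',yaw-90)
# base corner check
print(proj('top',mw(m,[[64,125,12],[-64,125,12],[64,-125,12],[-64,-125,12]]))*5-[1150,650])
E
```

```text
[482.55750752 -14.05464251  85.        ] [ 576.97210387 -180.16108236   45.        ] 191.0640347181424 yaw 29.6138207000446
mount [553.61317531 -82.40224219] 29.6138207000446
view TCP [[605.77572074 -52.75314685 250.        ]] tool yaw want -60.3861792999554
[[135.48391794 308.69685761]
 [232.7840785  469.01473629]
 [443.89878343 124.05964964]
 [543.8089266  280.49760307]]
```

```bash
python3 -m pendant '[[0,-21.4,29.2,-1,0],[0,-21.4,29.2,-1,0],[0,-21.4,29.2,-1,0],[0,-21.4,29.2,-1,0],[0,-21.4,29.2,-1,0],[0,-21.4,29.2,-1,0],[0,-21.4,29.2,-1,0],[0,-21.4,29.2,-1,0],[0,-21.4,29.2,-1,0],[0,-21.4,29.2,-1,0]]'
python3 -m pendant '[[0,-21.4,29.2,-1,0],[0,-21.4,29.2,-1,0],[0,-21.4,29.2,-1,0],[0,-21.4,29.2,-1,0],[0,-21.4,29.2,-1,0],[0,-21.4,29.2,-1,0],[0,-21.4,29.2,-1,0],[0,-21.4,29.2,-1,0],[0,-21.4,29.2,-1,0],[0,-21.4,29.2,-1,0]]'
python3 -m pendant '[[0,0,0,0,8],[0,0,0,0,8],[0,0,0,0,8],[0,0,0,0,8],[0,0,0,0,8],[0,0,0,0,8],[0,0,0,0,8],[0,0,0,0,8]]'
python3 -m pendant '[[0,0,0,0,8],[0,0,0,0,8],[0,0,0,0,8],[0,0,0,0,8],[0,0,0,0,8],[0,0,0,0,8],[0,0,0,0,8],[0,0,0,0,8],[0,0,0,0,0],[0,0,0,0,0]]'
python3 - <<'E'
from h import *
import pickle
s=r.sense();q=optics.camera_params("wrist");p,d=snap('wrist','w1.png');pickle.dump((s,q,p,d),open('w1.pkl','wb'));print(s['time'],s['joint_pos'],s['tool_pos'],s['tcp_rot'],s['ft_force'])
E
```

```text
time: 2.3
tool_pos: [413.1, 251.9, 241.6]
tcp_rot: [180.0, -0.0, 68.6]
ft_force: [1.4, 0.1, -0.8]
finger_gap: 0.0
time: 3.3
tool_pos: [607.2, -53.9, 251.4]
tcp_rot: [180.0, -0.0, 68.6]
ft_force: [0.8, -0.1, 0.6]
finger_gap: -0.0
time: 4.1
tool_pos: [606.5, -52.5, 251.3]
tcp_rot: [-180.0, 0.0, 4.3]
ft_force: [-0.2, -0.4, -0.3]
finger_gap: -0.3
time: 5.1
tool_pos: [606.5, -52.5, 251.3]
tcp_rot: [180.0, 0.0, -59.1]
ft_force: [-0.1, 0.9, -0.1]
finger_gap: 0.3
5.1 [-9.77081246e+00  8.39304325e+00  8.21835664e+01 -1.59349862e-03
  8.94256655e+01  4.93474792e+01] [606.50055744 -52.49936434 251.28090441] [ 1.79997236e+02  2.73271221e-04 -5.91182756e+01] [-0.10121495  0.9353516  -0.08974998]
```

View pics/w1.png

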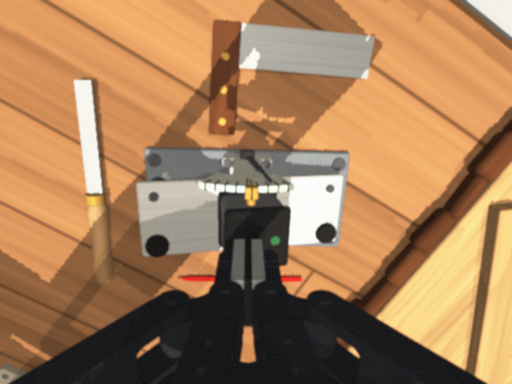

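Run:
```python
import cv2
a=cv2.imread('pics/w1.png')[140:260,180:320];cv2.imwrite('pics/c2.png',cv2.resize(a,None,fx=5,fy=5,interpolation=cv2.INTER_CUBIC))
```

```text
(no output)
```

View pics/c2.png

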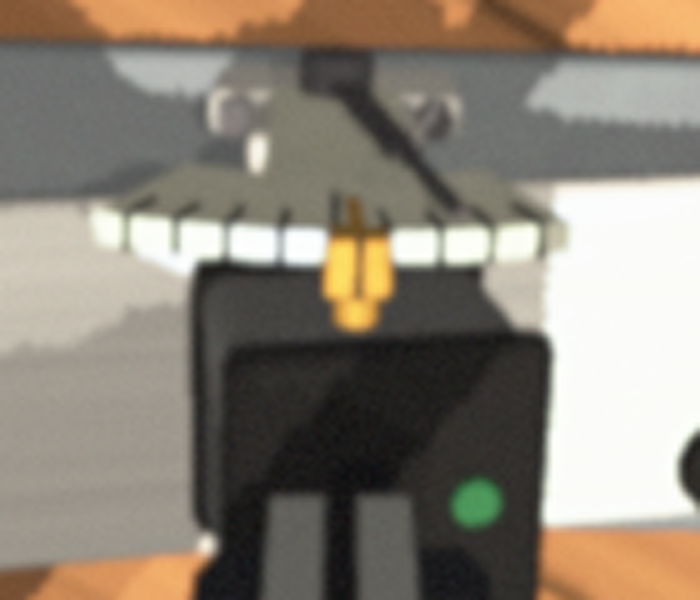

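```bash
cat >> h.py <<'E'
from scipy.optimize import least_squares
def model(t):
    return plate(t,[[-28,98,6],[-28,-98,6]]), plate(t,[[69,0,97.]])
def ang(c,m,px,x,q=None): # angle of point in plane mount x
    e,d=ray(c,px,q);Ri=R.from_euler('z',-m[2],degrees=True)
    e=Ri.apply(e-[m[0],m[1],0]);d=Ri.apply(d);p=e+d*(x-e[0])/d[0]
    return np.arctan2(-p[1],p[2]-60),np.hypot(p[1],p[2]-60)
E
python3 - <<'E'
from h import *
import pickle
s,q,p,d=pickle.load(open('w1.pkl','rb'))
obs=np.array([[157,245],[326,233],[272,182.4],[146.5,149.5],[349,152]])
f=lambda v:(proj('w',mw(v[:3],np.vstack([*model(v[3]),[[64,125,12],[64,-125,12]]])),q)-obs).ravel()
o=least_squares(f,[553.6,-82.4,29.6,.21]);print(o.x,o.fun.round(1))
m=o.x[:3]
for n,px,x in(('tip',(272,182.4),69),('tooth end',(251,180),66.5),('clip line front',(252,187.6),66.5),('centre mark',(247,187),66)):print(n,ang('w',m,px,x,q))
print('sprung pad',mw(m,model(o.x[3])[0]))
for n in('pointer_tip','index_mark','index_clip','sprung_pad','plain_pad'):
    print(n,[(np.round(z['at'],1).tolist(),round(z['score'],2)) for z in optics.search_frame('wrist',n)[:2]])
print(r.sense()['tool_pos'])
E
```

```text
[ 5.54690811e+02 -8.23566103e+01  2.96239947e+01  1.98571102e-01] [ 0.   1.7  1.4  0.9 -0.  -0.3 -3.7 -1.6  2.3  0.2]
tip (np.float64(0.19667852931024912), np.float64(97.69008190214527))
tooth end (np.float64(0.037884033628470426), np.float64(82.53809324607937))
clip line front (np.float64(0.03619454450036375), np.float64(102.01427329246037))
centre mark (np.float64(-0.000703104856795936), np.float64(99.23816203507502))
sprung pad [[ 483.44574102  -13.70988759   85.2144306 ]
 [ 578.42588559 -180.74226651   46.54976286]]
pointer_tip [([620.2, -52.4, 82.5], 0.72)]
index_mark [([607.1, -52.9, 167.2], 0.79)]
index_clip [([610.9, -55.2, 165.4], 0.72)]
sprung_pad [([556.1, -58.2, 72.7], 0.8), ([616.8, -55.9, 80.1], 0.44)]
plain_pad [([560.0, -60.2, 77.1], 0.83)]
[606.49223565 -52.4945136  251.28388368]
```

```bash
python3 -m pendant '[[0,-19.6,17.1,0,0],[0,-19.6,17.1,0,0],[0,-19.6,17.1,0,0],[0,-19.6,17.1,0,0],[0,-19.6,17.1,0,0],[0,0,0,36,0],[0,0,0,36,0],[0,0,0,36,0],[0,0,0,36,0],[0,0,0,0,0]]'
python3 - <<'E'
from h import *
s=r.sense();print(s['tool_pos'],s['ft_force']);p,d=snap('wrist');t,_=snap('side')
cv2.imwrite('pics/d.png',np.hstack([cv2.resize(p,(400,300)),cv2.resize(t[150:240,180:300],(400,300))]))
E
```

```text
time: 6.4
tool_pos: [478.8, -11.2, 102.1]
tcp_rot: [179.6, 0.3, -59.3]
ft_force: [-0.9, -0.0, -0.2]
finger_gap: 0.0
[478.80005258 -11.22699532 102.09594007] [-8.78284780e-01 -3.08404905e-04 -2.28511176e-01]
```

View pics/d.png

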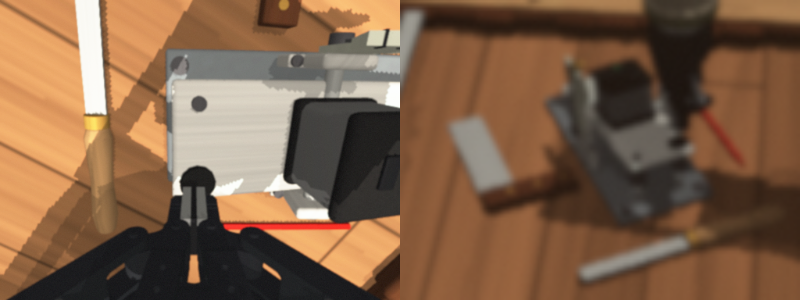

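```bash
python3 -m pendant '[[0,0,0,0,0],[0,0,0,5,0],[0,0,0,4,0],[0,0,0,4,0],[0,0,0,2,0],[0,0,0,2,0],[0,0,0,0,0]]'
python3 -m pendant '[[0,0,0,2,0],[0,0,0,2,0],[0,0,0,2,0],[0,0,0,0,0]]'
```

```text
time: 7.2
tool_pos: [482.7, -11.7, 89.9]
tcp_rot: [180.0, 0.0, -59.4]
ft_force: [-0.3, -0.3, -1.0]
finger_gap: -0.3
time: 7.6
tool_pos: [483.2, -11.6, 84.3]
tcp_rot: [-180.0, 0.0, -59.4]
ft_force: [0.6, 1.0, 1.1]
finger_gap: -0.1
```

```bash
python3 -m pendant '[[0,0,0,2,0],[0,0,0,2,0],[0,0,0,0,0]]'
python3 -m pendant '[[0,0,0,2,0],[0,0,0,2,0],[0,0,0,1,0],[0,0,0,0,0],[0,0,0,0,0]]'
```

```text
time: 7.9
tool_pos: [483.2, -11.6, 80.2]
tcp_rot: [-180.0, -0.0, -59.4]
ft_force: [0.4, 1.7, 2.3]
finger_gap: 0.3
time: 8.4
tool_pos: [482.9, -11.9, 75.1]
tcp_rot: [180.0, -0.0, -59.4]
ft_force: [0.4, 0.9, 2.1]
finger_gap: 0.0
```

```bash
python3 -m pendant '[[0,0,0,-10,0],[0,0,0,-30,0],[0,0,0,-40,0],[0,0,0,-40,0],[0,20,-15,-20,0],[0,20,-15,0,0],[0,20,-15,0,0],[0,20,-15,0,0],[0,18,-15,0,0],[0,0,0,0,0]]'
python3 -m pendant '[[0,0,0,0,0],[0,0,0,0,0]]'
python3 - <<'E'
from h import *
import pickle
s=r.sense();q=optics.camera_params("wrist");p,d=snap('wrist','w2.png');pickle.dump((s,q,p,d),open('w2.pkl','wb'));print(s['tool_pos'])
m=[554.69,-82.36,29.62]
u=proj('w',mw(m,[[66,0,150]]),q)[0].astype(int);print(u)
a=p[u[1]-60:u[1]+60,u[0]-70:u[0]+70];print(u-[70,60])
cv2.imwrite('pics/c3.png',cv2.resize(a,None,fx=5,fy=5,interpolation=cv2.INTER_CUBIC))
E
```

```text
time: 9.4
tool_pos: [598.7, -59.1, 215.0]
tcp_rot: [180.0, -0.0, -59.4]
ft_force: [-0.6, -0.5, 0.9]
finger_gap: 0.0
time: 9.6
tool_pos: [596.7, -57.7, 215.4]
tcp_rot: [180.0, 0.0, -59.4]
ft_force: [0.2, 0.1, 0.4]
finger_gap: -0.2
[596.72912331 -57.68488144 215.35544344]
[247 183]
[177 123]
```

View pics/c3.png

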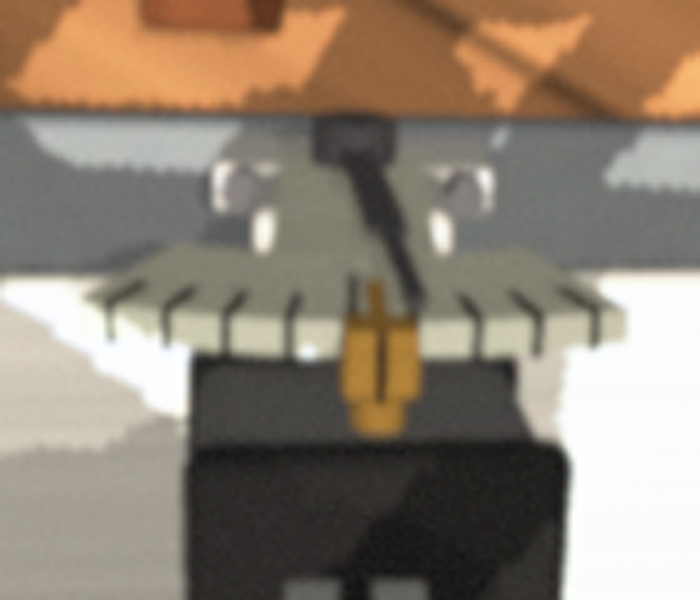

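Run:
```python
from h import *
import pickle
s,q,p,d=pickle.load(open('w2.pkl','rb'));m=[554.69,-82.36,29.62]
for n,px,x in(('tip',(260,184),69),('tooth end',(252.2,180),66.5),('line',(253.2,187.4),66.5),('mark-10',(177+477/5,123+330/5),66),('mark+10',(177+226/5,123+327/5),66),('hub',(177+354/5,123+140/5),69)):print(n,ang('w',m,px,x,q))
```

```text
tip (np.float64(0.07826795165141426), np.float64(99.60622000977466))
tooth end (np.float64(0.03681636862109919), np.float64(82.75625351470443))
line (np.float64(0.03520078799124035), np.float64(98.98798843820902))
mark-10 (np.float64(0.15691193727143754), np.float64(101.28426742135021))
mark+10 (np.float64(-0.16188961445137978), np.float64(101.82196364768168))
hub (np.float64(-3.1059007088477726), np.float64(1.4942422029097226))
```

```bash
python3 -m pendant '[[0,-20,15,0,0],[0,-20,15,0,0],[0,-20,15,0,0],[0,-20,15,0,0],[0,-18,15,0,0],[0,0,0,40,0],[0,0,0,40,0],[0,0,0,30,0],[0,0,0,15,0],[0,0,0,0,0]]'
python3 -m pendant '[[0,0,0,0,0],[0,0,0,5,0],[0,0,0,5,0],[0,0,0,3,0],[0,0,0,1.5,0],[0,0,0,0,0],[0,0,0,0,0]]'
```

```text
time: 10.65
tool_pos: [480.2, -11.2, 87.8]
tcp_rot: [179.8, 0.2, -59.3]
ft_force: [0.5, 0.1, -0.5]
finger_gap: 0.3
time: 11.35
tool_pos: [483.1, -11.8, 75.8]
tcp_rot: [180.0, -0.0, -59.4]
ft_force: [0.5, -0.4, 0.5]
finger_gap: 0.5
```

```bash
python3 -m pendant '[[0,0,0,2,0],[0,0,0,2,0],[0,0,0,1,0],[0,0,0,0,0],[0,0,0,0,0]]'
python3 -m pendant '[[0,0,0,-10,0],[0,0,0,-30,0],[0,0,0,-40,0],[0,0,0,-40,0],[0,20,-15,-20,0],[0,20,-15,0,0],[0,20,-15,0,0],[0,20,-15,0,0],[0,18,-15,0,0],[0,0,0,0,0]]'
python3 -m pendant '[[0,0,0,0,0],[0,0,0,0,0]]'
python3 - <<'E'
from h import *
import pickle
s=r.sense();q=optics.camera_params("wrist");p,d=snap('wrist','w3.png');pickle.dump((s,q,p,d),open('w3.pkl','wb'));print(s['tool_pos'])
m=[554.69,-82.36,29.62]
u=proj('w',mw(m,[[66,0,140]]),q)[0].astype(int)
a=p[u[1]-30:u[1]+30,u[0]-40:u[0]+40];print(u-[40,30])
cv2.imwrite('pics/c4.png',cv2.resize(a,None,fx=8,fy=8,interpolation=cv2.INTER_CUBIC))
E
```

```text
time: 11.85
tool_pos: [483.2, -11.6, 70.9]
tcp_rot: [-180.0, -0.0, -59.4]
ft_force: [0.3, 2.2, 2.5]
finger_gap: 0.1
time: 12.85
tool_pos: [598.9, -59.2, 210.6]
tcp_rot: [180.0, -0.0, -59.4]
ft_force: [-1.0, -0.3, -0.4]
finger_gap: -0.1
time: 13.05
tool_pos: [596.8, -57.7, 210.9]
tcp_rot: [180.0, 0.0, -59.4]
ft_force: [0.0, -0.5, -0.1]
finger_gap: -0.0
[596.8368779  -57.67416124 210.90300612]
[207 151]
```

View pics/c4.png

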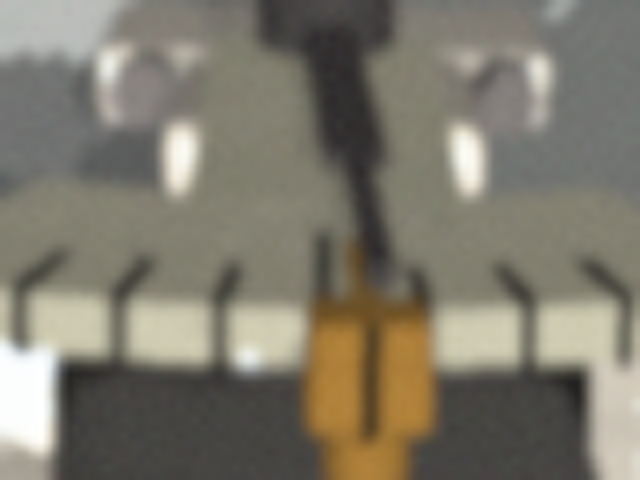

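Run:
```python
from h import *
import pickle
s,q,p,d=pickle.load(open('w3.pkl','rb'));m=[554.69,-82.36,29.62]
F=lambda x,y:(207+x/8,151+y/8)
for n,px,x in(('tip',F(381,285),69),('needle mid',F(362,200),69),('tooth end',F(357,245),66.5),('line top near',F(371,330),69),('line',F(371,330),66.5),('mark+10 low',F(235,265),66),('ctr low',F(323,240),66),('-10 low',F(500,265),66)):print(n,ang('w',m,px,x,q))
for t in(.02,.03,.04,.05,.06):
  print(t,((proj('w',mw(m,np.vstack([plate(t,[[69,0,97],[69,0,70]]),plate(t,[[66.5,0,82],[66.5,0,105],[61,0,105]])])),q)-[207,151])*8).round(0).tolist())
```

```text
tip (np.float64(0.04256719675206965), np.float64(100.28753215766243))
needle mid (np.float64(0.04024307954631231), np.float64(76.73436397814913))
tooth end (np.float64(0.03235468352187299), np.float64(81.84623385851565))
line top near (np.float64(0.02981944744073561), np.float64(110.98035406271431))
line (np.float64(0.033557155909173166), np.float64(103.82266945584449))
mark+10 low (np.float64(-0.08784675225137664), np.float64(86.71321085057404))
ctr low (np.float64(-0.0031601215842235594), np.float64(78.91756745016941))
-10 low (np.float64(0.1704809383093841), np.float64(86.43155973362052))
0.02 [[351.0, 272.0], [342.0, 179.0], [345.0, 245.0], [353.0, 335.0], [352.0, 402.0]]
0.03 [[363.0, 272.0], [350.0, 179.0], [355.0, 246.0], [367.0, 335.0], [365.0, 402.0]]
0.04 [[375.0, 272.0], [358.0, 179.0], [364.0, 246.0], [381.0, 335.0], [379.0, 402.0]]
0.05 [[387.0, 272.0], [366.0, 179.0], [374.0, 246.0], [394.0, 335.0], [392.0, 402.0]]
0.06 [[400.0, 272.0], [373.0, 179.0], [384.0, 246.0], [408.0, 335.0], [406.0, 402.0]]
```

```bash
python3 -m pendant '[[0,-20,15,0,0],[0,-20,15,0,0],[0,-20,15,0,0],[0,-20,15,0,0],[0,-18,15,0,0],[0,0,0,40,0],[0,0,0,40,0],[0,0,0,30,0],[0,0,0,15,0],[0,0,0,0,0]]'
python3 -m pendant '[[0,0,0,0,0],[0,0,0,5,0],[0,0,0,5,0],[0,0,0,3,0],[0,0,0,1.5,0],[0,0,0,0.5,0],[0,0,0,0,0],[0,0,0,0,0]]'
```

```text
time: 14.1
tool_pos: [480.2, -11.2, 83.3]
tcp_rot: [179.8, 0.2, -59.3]
ft_force: [-0.2, 0.6, -0.1]
finger_gap: 0.2
time: 14.9
tool_pos: [483.1, -11.8, 70.9]
tcp_rot: [-180.0, -0.0, -59.4]
ft_force: [-1.4, 0.9, 1.2]
finger_gap: 0.0
```

```bash
python3 -m pendant '[[0,0,0,0.4,0],[0,0,0,0.4,0],[0,0,0,0,0],[0,0,0,0,0]]'
python3 -m pendant '[[0,0,0,-10,0],[0,0,0,-30,0],[0,0,0,-40,0],[0,0,0,-40,0],[0,20,-15,-5,0],[0,20,-15,0,0],[0,20,-15,0,0],[0,20,-15,0,0],[0,18,-15,0,0],[0,0,0,0,0]]'
python3 -m pendant '[[0,0,0,0,0],[0,0,0,0,0]]'
python3 - <<'E'
from h import *
import pickle
s=r.sense();q=optics.camera_params("wrist");F=[snap('wrist') for _ in range(6)];p=np.mean([f[0] for f in F],0).astype(np.uint8);pickle.dump((s,q,p,0),open('w4.pkl','wb'));print(s['tool_pos'])
m=[554.69,-82.36,29.62]
u=proj('w',mw(m,[[66,0,145]]),q)[0].astype(int);c=u-[30,25]
a=p[u[1]-25:u[1]+25,u[0]-30:u[0]+30];print(c)
cv2.imwrite('pics/c5.png',cv2.resize(a,None,fx=12,fy=12,interpolation=cv2.INTER_CUBIC))
for t in(.02,.03,.04,.05):
  print(t,((proj('w',mw(m,np.vstack([plate(t,[[69,0,97],[69,0,88],[69,0,75]]),plate(t,[[66.5,0,82],[66.5,0,105],[61,0,105]])])),q)-c+.5)*12).round(0).tolist())
E
```

```text
time: 15.3
tool_pos: [483.1, -11.7, 70.2]
tcp_rot: [-180.0, -0.0, -59.4]
ft_force: [-1.7, 0.1, 5.1]
finger_gap: 0.2
time: 16.3
tool_pos: [599.2, -58.9, 194.9]
tcp_rot: [-180.0, -0.0, -59.4]
ft_force: [0.7, -0.4, -0.4]
finger_gap: 0.2
time: 16.5
tool_pos: [596.9, -57.6, 195.0]
tcp_rot: [180.0, 0.0, -59.3]
ft_force: [-0.3, 0.9, 0.3]
finger_gap: 0.4
[596.85839949 -57.56513976 195.03752242]
[217 166]
0.02 [[417.0, 335.0], [411.0, 277.0], [405.0, 201.0], [407.0, 286.0], [421.0, 441.0], [418.0, 549.0]]
0.03 [[436.0, 336.0], [429.0, 277.0], [418.0, 201.0], [423.0, 286.0], [443.0, 442.0], [440.0, 549.0]]
0.04 [[456.0, 336.0], [446.0, 277.0], [432.0, 201.0], [438.0, 286.0], [465.0, 442.0], [462.0, 549.0]]
0.05 [[476.0, 336.0], [463.0, 277.0], [446.0, 201.0], [454.0, 286.0], [487.0, 442.0], [484.0, 549.0]]
```

View pics/c5.png

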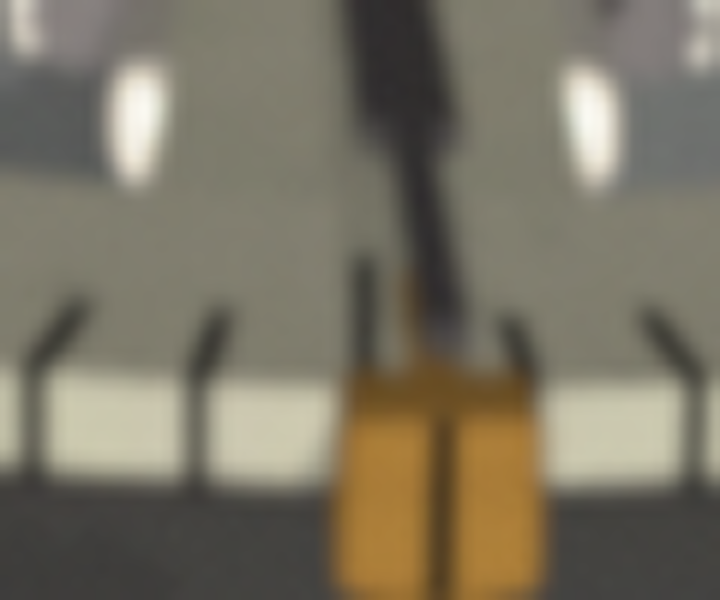

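```bash
python3 -m pendant '[[0,-20,15,0,0],[0,-20,15,0,0],[0,-20,15,0,0],[0,-20,15,0,0],[0,-18,15,0,0],[0,0,0,40,0],[0,0,0,40,0],[0,0,0,20,0],[0,0,0,10,0],[0,0,0,0,0]]'
python3 -m pendant '[[0,0,0,0,0],[0,0,0,5,0],[0,0,0,5,0],[0,0,0,3,0],[0,0,0,1.5,0],[0,0,0,0.5,0],[0,0,0,0,0],[0,0,0,0,0]]'
```

```text
time: 17.8
tool_pos: [482.0, -11.6, 83.9]
tcp_rot: [179.9, 0.1, -59.4]
ft_force: [-0.2, 0.3, 0.9]
finger_gap: -0.4
time: 18.6
tool_pos: [483.0, -11.8, 70.1]
tcp_rot: [-180.0, 0.0, -59.4]
ft_force: [-1.5, 0.9, 2.2]
finger_gap: 0.1
```

```bash
python3 -m pendant '[[0,0,0,0.3,0],[0,0,0,0.3,0],[0,0,0,0,0],[0,0,0,0,0]]'
python3 -m pendant '[[0,0,0,-10,0],[0,0,0,-30,0],[0,0,0,-40,0],[0,0,0,-40,0],[0,20,-15,-5,0],[0,20,-15,0,0],[0,20,-15,0,0],[0,20,-15,0,0],[0,18,-15,0,0],[0,0,0,0,0]]'
python3 -m pendant '[[0,0,0,0,0],[0,0,0,0,0]]'
python3 - <<'E'
from h import *
import pickle
s=r.sense();q=optics.camera_params("wrist");F=[snap('wrist') for _ in range(6)];p=np.mean([f[0] for f in F],0).astype(np.uint8);pickle.dump((s,q,p,0),open('w5.pkl','wb'));print(s['tool_pos'])
m=[554.69,-82.36,29.62]
u=proj('w',mw(m,[[66,0,145]]),q)[0].astype(int);c=u-[30,25]
a=p[u[1]-25:u[1]+25,u[0]-30:u[0]+30];print(c)
cv2.imwrite('pics/c6.png',cv2.resize(a,None,fx=12,fy=12,interpolation=cv2.INTER_CUBIC))
for t in(.02,.03,.04,.05):
  print(t,((proj('w',mw(m,np.vstack([plate(t,[[69,0,97],[69,0,88],[69,0,75]]),plate(t,[[66.5,0,82],[66.5,0,105],[61,0,105]])])),q)-c+.5)*12).round(0).tolist())
t,_=snap('top');a=cv2.imread('pics/top1.png');D=cv2.absdiff(a,t)[110:260,220:370];print(np.hypot(*(0,0)))
cv2.imwrite('pics/t2.png',cv2.resize(np.hstack([a[120:250,230:360],t[120:250,230:360]]),None,fx=3,fy=3))
E
```

```text
time: 19.0
tool_pos: [483.0, -11.7, 69.5]
tcp_rot: [-180.0, -0.0, -59.4]
ft_force: [-2.3, 0.8, 4.2]
finger_gap: -0.1
time: 20.0
tool_pos: [599.2, -58.9, 194.3]
tcp_rot: [-180.0, -0.0, -59.4]
ft_force: [-0.6, 0.4, -0.4]
finger_gap: 0.0
time: 20.2
tool_pos: [596.9, -57.6, 194.5]
tcp_rot: [180.0, 0.0, -59.3]
ft_force: [-0.2, 0.1, 0.6]
finger_gap: 0.1
[596.88178218 -57.5659822  194.47295455]
[217 166]
0.02 [[417.0, 340.0], [411.0, 281.0], [405.0, 204.0], [407.0, 289.0], [421.0, 446.0], [418.0, 554.0]]
0.03 [[436.0, 340.0], [429.0, 281.0], [418.0, 204.0], [423.0, 290.0], [443.0, 446.0], [440.0, 554.0]]
0.04 [[456.0, 340.0], [446.0, 281.0], [432.0, 205.0], [438.0, 290.0], [465.0, 446.0], [462.0, 554.0]]
0.05 [[476.0, 340.0], [463.0, 281.0], [446.0, 205.0], [454.0, 290.0], [487.0, 446.0], [484.0, 554.0]]
0.0
```

View pics/c6.png

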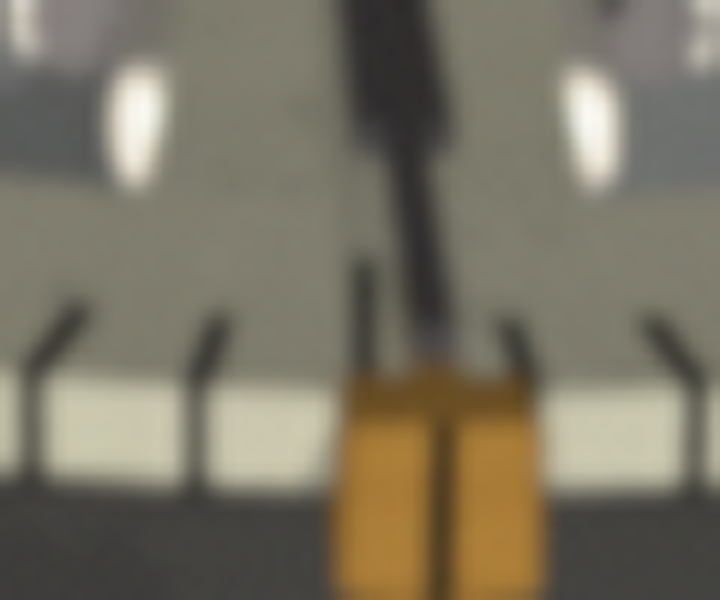

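View pics/t2.png

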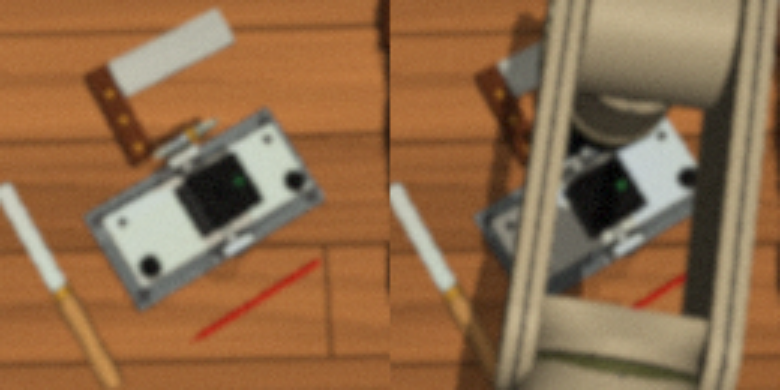

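```bash
python3 -c "
from bench import r,hand_in
s=r.sense();print(s['time'],s['ft_force']);hand_in()"
```

```text
20.55 [ 0.45755586 -1.29718225  1.08783733]
the job is handed in; nothing more can be done
```

The pointer now stands at the index clip, and the job was handed in at 20.55 s. I pressed the sprung pad down in four steps with the shut fingertips, lifting off to look with the wrist camera after each. The highest force shown at the end of a press was about 5 N.

- **Pointer and clip:** in the last picture, with the arm clear, the pointer reads about 0.029 rad and the clip line about 0.030 rad, and the pointer covers the clip's tooth. The tilt started at about 0.197 rad.
- **Readings that disagreed:**
  - The first wrist pictures put the clip at 0.035 to 0.038 rad and the last two at 0.030.
  - The scale marks differed from their nominal angles by a few milliradians, and by up to 0.018 rad at the 10 degree marks.
  - I therefore relied on the pointer compared with the clip in the same picture, which is good to about 0.003 rad.
- **Base and tools:** I saw no shift of the base or tools in the final top picture. The arm hid part of it, including part of the try square, so that check is only partial.

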